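Start and seat the oil filler plug of the sole press's hand pump

TASK

The wing-headed oil filler plug of the sole press's hand pump has only been set in its neck; its thread has not started. Without lifting it out, turn it gently backward (anticlockwise from above) until you feel the thread start drop in, then screw it clockwise until its flange is fully home on the neck, never forcing the thread on its way down, and let go. Leave everything else on the bench where it is.

Things in the scene. Friction and masses are not known exactly. Their poses are not given: they have to be found in the camera images.
- pump: Oil hand pump of the press, fixed: sheet-metal tank 150 x 270 mm, cover plate 170 x 300 mm with its upper face 133 mm above the bench. Origin on the bench under the tank's centre, z up, y along the tank. At its -y end (y below -60 mm) stand pump head, gauge and lever, up to 300 mm high, lever out to y = -310 mm; at its +y end the round filler neck.
- neck_mouth (a point): Centre of the filler neck's flat upper face, 165 mm above the bench, at x 0, y +85 mm in the pump's frame; axes as the pump's. Round steel tube, 56 mm outside, bore 41 mm, with a coarse right-handed three-start thread. Its three openings, 33 degrees wide and 120 apart in the face, let the plug's starts in; where they lie differs from pump to pump, is hidden by the flange and not given by these axes.
- plug_wing (a point): Centre of the flat upright wing by which the loose plug is gripped, 24 mm above the underside of the plug's flange. Wing 42 mm long along x, 12 mm thick along y, its sides run from 8 to 40 mm above that underside. z is the plug's axis, up. Cast light metal, about 0.19 kg. Grip across the thickness, fingertips just above the flange's upper face (8 mm above its underside).
- plug_seat (a point): Centre of the underside of the plug's flange (56 mm diameter, 8 mm thick); axes as the wing's. As found it is 10.6 mm above the neck's face, the plug upright, its thread starts riding on that face. Turned backward 0.4 to 1.5 rad under light pressure, the starts drop in by 6 to 7 mm, to about 4 mm above the face; 0.15 rad further back is a stop. Home: level with the face (0 mm).
- plug_tip (a point): Lower end of the plug's 28 mm stem, on its axis, 24 mm below the flange's underside. The stem carries the three-start thread, 39 mm outside: clockwise from above is forward, 21 mm of travel a turn (3.3 mm per rad), axial play 1.3 mm. From the drop, 1.1 rad forward under light pressure bring the flange onto the face, 1.5 rad make it tight.
- plug_vent (a point): Small vent boss, 7 mm across, on the flange's upper face, 24.5 mm from the axis along the plug's +x, in line with the wing.
- oil_bottle: White plastic oil bottle, 68 mm diameter, 190 mm high, standing beyond the pump. Origin under its centre.
- funnel: Steel funnel standing mouth down beyond the pump, 96 mm diameter, 110 mm high. Origin under its centre.
- spanner: Open-ended spanner, 140 mm, lying across the middle of the pump's cover plate. Origin at its middle, underneath.
- shoe_last: Wooden shoe last, 250 mm long, 107 mm high, on the left of the bench. Origin under its middle.
- hammer: Hammer lying on the left, near the robot. Origin underneath its middle.
- enamel_mug: White mug, 80 mm diameter, 85 mm high, on the right. Origin under its centre.
- polish_tin: Flat dark tin, 90 mm diameter, 45 mm high, on the right. Origin under its centre.
- awl: Awl, 150 mm, lying on the right near the robot. Origin underneath its middle.

How it is judged (in metres and radians):
On the way:
1. turned backward, the plug's thread start has dropped in: the flange stands 2 to 5.5 mm above the neck's face, plug upright in the neck and turned anticlockwise of where it was found (z of plug_seat in the frame of neck_mouth between 0.002 and 0.0055 m and y of plug_vent in the frame of neck_mouth above 0.0075 m and horizontal distance between plug_seat and neck_mouth below 0.0035 m and angle between plug_seat's own z axis and vertical below 0.08 rad), for 0.1 s.
At the end, for the whole second after the job is handed in: the flange is home: its underside less than 1.2 mm above the neck's face, the plug within 3.5 mm of the neck's axis, upright within 0.04 rad, at rest and let go (z of plug_seat in the frame of neck_mouth below 0.0012 m and horizontal distance between plug_seat and neck_mouth below 0.0035 m and angle between plug_seat's own z axis and vertical below 0.04 rad and linear speed of plug below 0.01 m/s); the robot touches nothing.
It fails at once if the thread is forced: more than 60 N between plug and pump while the flange is still more than 1.2 mm off the neck's face (contact force between plug and pump above 60 N and z of plug_seat in the frame of neck_mouth above 0.0012 m).
It fails at once if the plug is lifted out of its neck: flange more than 20 mm above the neck's face (z of plug_seat in the frame of neck_mouth above 0.02 m).
It fails at once if another thing on the bench is moved by more than 30 mm (distance of any of oil_bottle, funnel, spanner, shoe_last, hammer, enamel_mug, polish_tin, awl from where it was at the start of the episode above 0.03 m).
It also fails if it takes over 51 s, if anything falls off the work surface, if the arm or the gripper's body presses on something with over 40 N, if the wrist force passes 120 N, or if a joint passes its speed limit or range.

ROBOT

A 6-joint arm with a two-finger parallel gripper is mounted at the origin on the work surface. World frame = base frame: x ahead of the robot, y to its left, z up, the work surface at z = 0. Lengths are in mm, angles in rad, forces in N, time in s.
With the tool pointing down it reaches from about 275 to 750 mm from the base axis. Payload 10.2 kg.
Tool frame: the origin (TCP) lies between the finger pads; the fingertips stand 22 mm ahead of it and the grasp point (between the pads) lies 3 mm ahead of it (robot.finger_overhang is the distance from the TCP to the fingertips, in mm); z points along the fingers, y is the line along which they close (so a half turn about z gives the same grasp; the last joint's range is limited). The gripper opens to 88 mm and grips with 3 to 60 N. Pads are 18 mm wide; open, the fingers measure 123 mm over their backs; the gripper's body (75 mm by 187 mm) begins 45 mm behind the grasp point.
Start: joints at [-1.346, 0.313, 1.498, -0, 1.331, -0.223], TCP at [227.305, -473.248, 260.72] pointing down, gripper open.
Joint ranges: [-2.94, 2.94], [-0.97, 2.17], [0.19, 2.56], [-1.23, 4.37], [0.02, 3.11], [-2.88, 2.88]. Speed limits (rad/s): [2.39, 2.39, 3.01, 3.14, 3.14, 3.14].

INTERFACE

Orientations are given as a rotation vector (axis times angle).
In Python, from workcell import robot gives the robot as it stands.
- The arm moves only by the tool carry_out, never from a script. Its argument "deltas" is text: rows parted by semicolons, each of 6 numbers parted by spaces: the shift along the world's x, y, z each as a share of 150 mm, from -1 to 1, then the turn, a rotation vector about the world's x, y, z each as a share of 180 degrees, from -1 to 1. In form: x y z rx ry rz; .... A call has exactly 8 rows; each row is the pose to reach, as a shift and turn from the pose commanded when the call began, turning the shorter way round; what a row does not reach only later rows make up. A row lasts 1/8 s, in which the tool goes at most 62.5 mm and 10.7 degrees, less where a joint would pass 70% of its speed; a pose out of reach is approached as far as the arm can. A call with a number of a shift or a turn outside -1 to 1 is refused whole. A call with a gripper value outside its range is refused whole. "claw" is the opening, from 0 (shut) to 1 (fully open), set as the call begins (left out, the last holds). The fingers move at their own pace and stop on an object; "force" is the grip in N (left out, the last holds). Time passes only in rows, so rows that repeat a pose let the fingers close, or fill a call up. It gives the time, the measured TCP pose, the force, the opening and the grip force at its end, in the units of the state.
- robot.sense(): the state, without advancing time (a new reading comes with each control period).
- robot.capture(name): name is "scene" or "top" or "wrist"; returns a dict with "image" (384x512x3 uint8, red, green, blue), "depth" (384x512 float32, mm along the optical axis (not along the pixel's ray), 0 where there is no reading), "vertical_fov" (degrees; the focal length in pixels is half the picture's height over the tangent of half this angle, whatever the lens; pixels are square), "cx", "cy" (the principal point, pixels), "dist_coeffs" ([k1, k2, p1, p2, k3] as OpenCV has them; the pictures are not rectified), "world_from_camera" (4x4, takes a point from camera to world coordinates). Camera axes: x right, y down, z forward; pixel columns grow to the right and rows downward; lengths in mm; the calibration is good to about 2 mm. A picture is of the moment at which its call begins.
- robot.finish_job(): hands the job in; it is judged then, once.
The state is a dict: "clock": time; "joints": joint angles; "qd": joint speeds; "joint_torque": joint torques, N m; "position": TCP position; "tcp_rot": TCP orientation; "force": force on the tool from outside, world axes, zero at the start; "ft_torque": the same for the moment, N m; "gripper_width": opening from 0.0 (shut) to 1.0 (fully open); "grip_force": force on a finger pad.
Only numpy, scipy, OpenCV 4.12 (cv2) and the standard library are available. Lean on these libraries where they do the work, as an engineer would, in place of code of your own. Each camera call takes 0.05 s, during which the arm holds its last target. There are 200 camera calls.

## Working session

There is one attempt and no reset: what is moved stays moved. The work goes in short steps, Python scripts to look and compute and a tool call to move; the robot and the scene stay as the last step left them, time stands still between calls to the robot, and variables do not carry over. Pictures are saved under pics/ and viewed, at most 10 in all, crops included, and the job is handed in when it is done.

Besides the shell and the picture viewer there is one more tool, called in YAML: its name, and indented under it one key for each argument. carry_out: Moves the arm, as the interface text tells. Its arguments: {"type":"object","properties":{"deltas":{"type":"string"},"claw":{"type":"number"},"force":{"type":"number"}},"required":["deltas"]}

```bash
mkdir -p pics; ls; cat > h.py <<'E'
import numpy as np, cv2
from workcell import robot
def cap(n):
    c=robot.capture(n); h=c["image"].shape[0]
    f=h/2/np.tan(np.radians(c["vertical_fov"])/2)
    c["K"]=np.array([[f,0,c["cx"]],[0,f,c["cy"]],[0,0,1.]]); c["T"]=np.array(c["world_from_camera"]); return c
def save(c,name): cv2.imwrite(f"pics/{name}.png",c["image"][:,:,::-1])
def ray(c,px):
    u=cv2.undistortPoints(np.array(px,float).reshape(-1,1,2),c["K"],np.array(c["dist_coeffs"],float)).reshape(-1,2)
    return np.c_[u,np.ones(len(u))]
def plane(c,px,z):
    d=ray(c,px)@c["T"][:3,:3].T; o=c["T"][:3,3]
    return o+d*((z-o[2])/d[:,2])[:,None]
def cloud(c):
    h,w=c["depth"].shape; v,u=np.mgrid[:h,:w]
    r=ray(c,np.c_[u.ravel(),v.ravel()])*c["depth"].ravel()[:,None]
    return (r@c["T"][:3,:3].T+c["T"][:3,3]).reshape(h,w,3)
E
python3 - <<'E'
from h import *
s=robot.sense();print(s)
a=cap("scene");b=cap("top")
cv2.imwrite("pics/a.png",cv2.resize(np.vstack([a["image"],b["image"]])[:,:,::-1],(400,600)) if 0 else a["image"][:,:,::-1]);save(b,"b")
print(a["T"],b["T"])
E
```

```text
pics
{'clock': 0.0, 'joints': array([-1.34641562e+00,  3.13433692e-01,  1.49843181e+00, -4.18005593e-06,
        1.33098319e+00, -2.23404688e-01]), 'qd': array([0.00147629, 0.00033413, 0.00055867, 0.0007133 , 0.00022012,
       0.00155525]), 'joint_torque': array([-3.48092362e-04, -4.02211618e+01, -2.52269357e+01,  6.93383161e-02,
        3.52019991e-02, -9.67423466e-05]), 'position': array([ 227.24623808, -473.03065542,  260.1713782 ]), 'tcp_rot': array([-3.06195522e+00, -6.97240517e-01,  7.33702583e-06]), 'force': array([ 0.0278812 , -0.33337226,  0.05059216]), 'ft_torque': array([0.02737641, 0.03110848, 0.03500571]), 'grip_force': 0.0, 'gripper_width': 0.9995894103818027}
[[ 2.98252804e-01  8.14329637e-01 -4.97908132e-01  1.25985677e+03]
 [ 9.54357646e-01 -2.63007703e-01  1.41521844e-01 -2.28994881e+02]
 [-1.57082418e-02 -5.17391719e-01 -8.55604500e-01  1.42721064e+03]
 [ 0.00000000e+00  0.00000000e+00  0.00000000e+00  1.00000000e+00]] [[ 1.36914521e-02 -9.80487707e-01  1.96103035e-01  2.45261948e+02]
 [-9.99758890e-01 -1.67907168e-02 -1.41504208e-02 -1.00657032e+01]
 [ 1.71670242e-02 -1.95862013e-01 -9.80481191e-01  1.38275617e+03]
 [ 0.00000000e+00  0.00000000e+00  0.00000000e+00  1.00000000e+00]]
```

View pics/a.png

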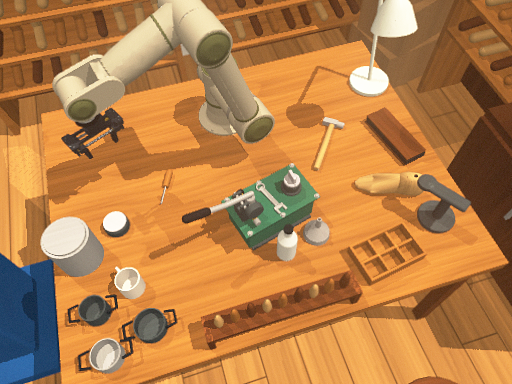

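View pics/b.png

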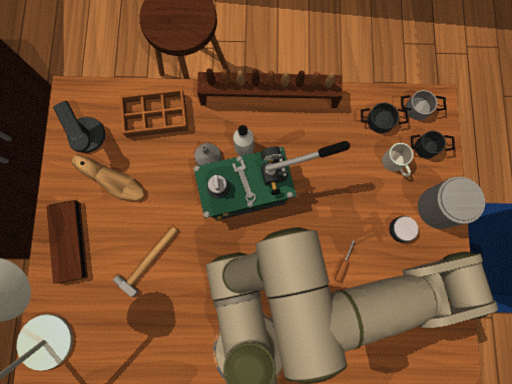

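The scene shows the green pump in mid-bench; in the top view the plug is at about (217,184), the spanner at (243,180), the bottle at (243,138) and the funnel at (207,153). Next I measure from the depth data.

```bash
cat > m.py <<'E'
from h import *
b=cap("top");P=cloud(b)
Z=P[...,2]
for n,(l,h) in dict(cover=(126,140),flange=(178,190),wing=(205,225)).items():
    m=(Z>l)&(Z<h); m[:, :190]=0; m[:,300:]=0; m[:140]=0; m[225:]=0
    if n!="cover": m[:,240:]=0
    m=m.astype(np.uint8)
    k,L,S,C=cv2.connectedComponentsWithStats(m)
    i=1+np.argmax(S[1:,4]); q=P[L==i]
    r=cv2.minAreaRect(q[:,:2].astype(np.float32))
    print(n,S[i],np.median(q,0),r, np.ptp(q,axis=0))
c=b["image"][130:230,180:310]; cv2.imwrite("pics/c.png",cv2.resize(c,None,fx=6,fy=6,interpolation=2)[:,:,::-1])
E
python3 m.py
```

```text
cover [ 193  152  103   66 3477] [517.93529937  50.94355177 132.80302715] ((533.8128051757812, 30.289474487304688), (171.3591766357422, 299.84820556640625), 14.359532356262207) [215.60632716 328.77916027  13.94826215]
flange [208 175  18  18 190] [510.70510369 107.09518174 183.06059741] ((511.8244934082031, 111.99949645996094), (54.01673126220703, 52.1153450012207), 46.764976501464844) [54.15408907 52.69263006 11.71036487]
wing [213 175   6  14  60] [510.7623599  111.80885883 214.21857963] ((511.3260498046875, 112.13507080078125), (41.256065368652344, 12.243573188781738), 7.2870049476623535) [40.22917926 16.13862188 15.22466087]
```

View pics/c.png

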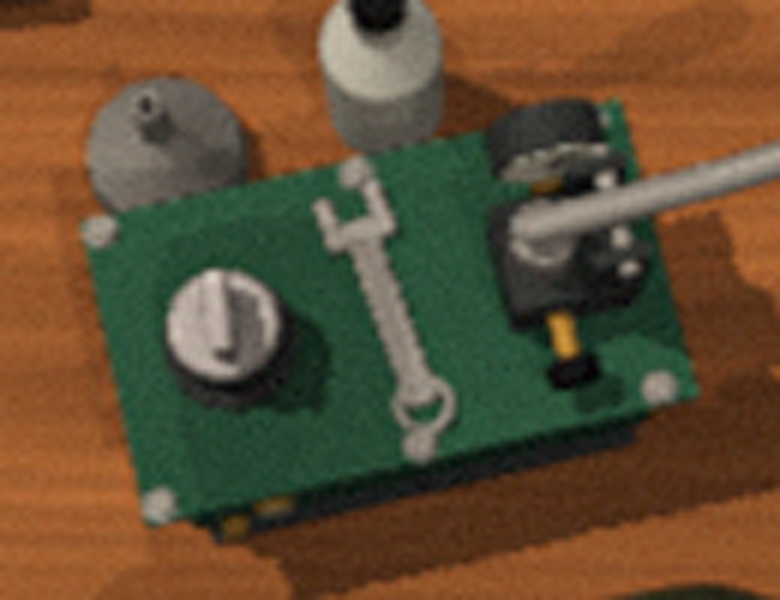

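The three measurements agree. The cover rectangle predicts the neck at about (512.7, 112.6), and the wing is centred at about (511.6, 112.1) with yaw 7.3°, which is −7° relative to the pump. Heights check too: wing top 214, flange 183. I'll approach high, passing on the robot's side of the pump head.

carry_out:
  deltas: "0.06 0.12 0.06 0 0 -0.0125; 0.12 0.25 0.12 0 0 -0.025; 0.18 0.37 0.18 0 0 -0.0375; 0.25 0.5 0.25 0 0 -0.05; 0.31 0.62 0.31 0 0 -0.0625; 0.37 0.75 0.37 0 0 -0.075; 0.44 0.87 0.4 0 0 -0.09; 0.5 1 0.4 0 0 -0.1015"
  claw: 1

```text
clock: 1.15
position: [302.6, -322.6, 320.9]
tcp_rot: [3.135, 0.2, 0.0]
force: [0.3, -0.3, -0.5]
gripper_width: 1.003
grip_force: 0.0
```

carry_out:
  deltas: "0 0.2 0 0 0 0; 0 0.4 0 0 0 0; 0 0.6 0 0 0 0; 0 0.8 0 0 0 0; 0 1 0 0 0 0; 0 1 0 0 0 0; 0 1 0 0 0 0; 0 1 0 0 0 0"

```text
clock: 2.15
position: [302.3, -174.0, 320.6]
tcp_rot: [-3.135, -0.201, 0.0]
force: [0.6, 0.2, -0.5]
gripper_width: 1.0
grip_force: 0.0
```

carry_out:
  deltas: "0.1 0.2 0 0 0 0; 0.2 0.4 0 0 0 0; 0.3 0.6 0 0 0 0; 0.4 0.8 0 0 0 0; 0.5 1 0 0 0 0; 0.53 1 0 0 0 0; 0.53 1 0 0 0 0; 0.53 1 0 0 0 0"

```text
clock: 3.15
position: [381.6, -24.1, 320.7]
tcp_rot: [3.135, 0.2, -0.0]
force: [0.0, -0.7, -1.3]
gripper_width: 0.999
grip_force: 0.0
```

carry_out:
  deltas: "0.17 0.18 0 0 0 0; 0.34 0.36 0 0 0 0; 0.51 0.54 0 0 0 0; 0.68 0.72 0 0 0 0; 0.867 0.9 0 0 0 0; 0.867 0.903 -0.1 0 0 0; 0.867 0.903 -0.15 0 0 0; 0.867 0.903 -0.15 0 0 0"

```text
clock: 4.15
position: [511.2, 111.3, 297.9]
tcp_rot: [3.135, 0.2, -0.002]
force: [0.0, 0.1, -0.7]
gripper_width: 1.0
grip_force: 0.0
```

```bash
python3 - <<'E'
from h import *
w=cap("wrist");save(w,"w");P=cloud(w);s=robot.sense();print(s["position"],s["joints"])
for n,(l,h) in dict(flange=(178,190),wing=(208,225)).items():
    m=((P[...,2]>l)&(P[...,2]<h)&(np.hypot(P[...,0]-512,P[...,1]-112)<40)&(w["depth"]>0)).astype(np.uint8)
    q=P[m>0]
    if len(q)<9: print(n,len(q)); continue
    print(n,len(q),np.median(q,0),cv2.minAreaRect(q[:,:2].astype(np.float32)))
E
```

```text
[511.48251981 111.39146214 298.45288235] [-9.57412291e-03  2.84629938e-01  1.43681344e+00 -7.48780473e-05
  1.42013359e+00  1.43346488e+00]
flange 2122 [514.89932202 115.89877824 183.99478167] ((512.2510375976562, 112.5457763671875), (54.41803741455078, 55.59926223754883), 13.636682510375977)
wing 747 [513.45344123 112.57111281 215.59008869] ((511.92059326171875, 112.39151000976562), (41.26750564575195, 11.512284278869629), 7.6840715408325195)
```

View pics/w.png

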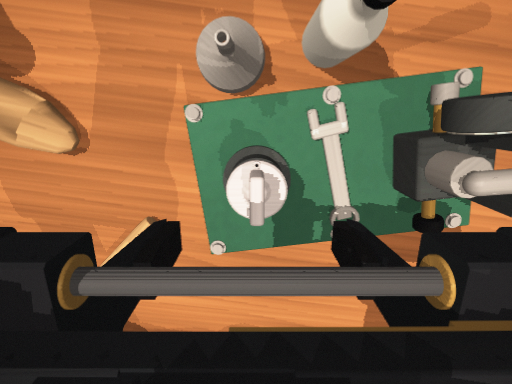

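The wrist view shows the wing at (257,200) with the vent dot at (257,165) on the +x side, and the spanner and pump head well clear. Depth confirms the centre at (511.9, 112.4) and yaw at 7.5°. Descending to fingertips at about z 185.5.

carry_out:
  deltas: "0 0 -0.1 0 0 0; 0 0 -0.2 0 0 0; 0 0 -0.32 0 0 0; 0 0 -0.44 0 0 0; 0 0.002 -0.52 0 0 0; 0 0.002 -0.58 0 0 0; 0 0.002 -0.602 0 0 0; 0 0.002 -0.602 0 0 0"
  claw: 0.5

```text
clock: 5.2
position: [511.9, 112.5, 208.0]
tcp_rot: [3.135, 0.202, 0.0]
force: [0.6, 0.0, -0.2]
gripper_width: 0.5
grip_force: 0.0
```

carry_out:
  deltas: "0 0 0 0 0 0; 0 0 0 0 0 0; 0 0 0 0 0 0; 0 0 0 0 0 0; 0 0 0 0 0 0; 0 0 0 0 0 0; 0 0 0 0 0 0; 0 0 0 0 0 0"
  claw: 0
  force: 20

```text
clock: 6.2
position: [512.0, 112.5, 208.1]
tcp_rot: [3.135, 0.202, 0.001]
force: [0.2, -1.4, 1.8]
gripper_width: 0.138
grip_force: 20.0
```

carry_out:
  deltas: "0 0 -0.002 0 0 0; 0 0 -0.004 0 0 0; 0 0 -0.004 0 0 0.012; 0 0 -0.004 0 0 0.024; 0 0 -0.004 0 0 0.036; 0 0 -0.004 0 0 0.048; 0 0 -0.004 0 0 0.06; 0 0 -0.004 0 0 0.06"

```text
clock: 7.2
position: [512.4, 112.5, 207.9]
tcp_rot: [3.102, 0.496, 0.003]
force: [1.7, -0.8, 5.9]
gripper_width: 0.133
grip_force: 20.0
```

carry_out:
  deltas: "0 0 -0.005 0 0 0.012; 0 0 -0.008 0 0 0.025; 0 0 -0.008 0 0 0.037; 0 0 -0.008 0 0 0.05; 0 0 -0.008 0 0 0.06; 0 0 -0.008 0 0 0.07; 0 0 -0.008 0 0 0.08; 0 0 -0.008 0 0 0.08"

```text
clock: 8.2
position: [512.8, 112.3, 207.7]
tcp_rot: [3.014, 0.88, 0.006]
force: [1.4, -1.9, 12.6]
gripper_width: 0.134
grip_force: 20.0
```

carry_out:
  deltas: "0 0 0 0 0 0.012; 0 0 0 0 0 0.024; 0 0 0 0 0 0.036; 0 0 0 0 0 0.048; 0 0 0 0 0 0.06; 0 0 0 0 0 0.07; 0 0 0 0 0 0.07; 0 0 0 0 0 0.07"

```text
clock: 9.2
position: [512.7, 112.3, 207.7]
tcp_rot: [2.899, 1.205, 0.005]
force: [0.2, -1.3, 11.8]
gripper_width: 0.131
grip_force: 20.0
```

carry_out:
  deltas: "0 0 0 0 0 0.012; 0 0 0 0 0 0.024; 0 0 0 0 0 0.036; 0 0 0 0 0 0.048; 0 0 0 0 0 0.06; 0 0 0 0 0 0.07; 0 0 0 0 0 0.07; 0 0 0 0 0 0.07"

```text
clock: 10.2
position: [512.6, 112.3, 207.7]
tcp_rot: [2.749, 1.516, 0.004]
force: [-0.4, -1.6, 12.1]
gripper_width: 0.136
grip_force: 20.0
```

carry_out:
  deltas: "0 0 0 0 0 0.012; 0 0 0 0 0 0.024; 0 0 0 0 0 0.036; 0 0 0 0 0 0.048; 0 0 0 0 0 0.06; 0 0 0 0 0 0.06; 0 0 0 0 0 0.06; 0 0 0 0 0 0.06"

```text
clock: 11.2
position: [512.4, 112.0, 207.2]
tcp_rot: [2.594, 1.768, 0.002]
force: [-0.7, -3.9, 10.0]
gripper_width: 0.139
grip_force: 20.0
```

carry_out:
  deltas: "0 0 -0.003 0 0 0.005; 0 0 -0.006 0 0 0.01; 0 0 -0.006 0 0 0.015; 0 0 -0.006 0 0 0.02; 0 0 -0.006 0 0 0.025; 0 0 -0.006 0 0 0.03; 0 0 -0.006 0 0 0.03; 0 0 -0.006 0 0 0.03"

```text
clock: 12.2
position: [511.8, 112.6, 205.2]
tcp_rot: [-2.509, -1.89, 0.0]
force: [-0.5, 0.2, -1.6]
gripper_width: 0.133
grip_force: 20.0
```

The thread start is dropping in: force went to about 0 and z is falling. I'll follow it down without turning.

carry_out:
  deltas: "0 0 -0.004 0 0 0; 0 0 -0.008 0 0 0; 0 0 -0.012 0 0 0; 0 0 -0.016 0 0 0; 0 0 -0.02 0 0 0; 0 0 -0.024 0 0 0; 0 0 -0.027 0 0 0; 0 0 -0.027 0 0 0"

```text
clock: 13.2
position: [511.9, 112.5, 201.5]
tcp_rot: [2.509, 1.89, 0.001]
force: [-1.9, 0.6, 3.1]
gripper_width: 0.135
grip_force: 20.0
```

carry_out:
  deltas: "0 0 -0.002 0 0 -0.02; 0 0 -0.004 0 0 -0.04; 0 0 -0.006 0 0 -0.06; 0 0 -0.007 0 0 -0.08; 0 0 -0.009 0 0 -0.1; 0 0 -0.011 0 0 -0.12; 0 0 -0.013 0 0 -0.14; 0 0 -0.013 0 0 -0.14"

```text
clock: 14.2
position: [512.5, 112.5, 199.9]
tcp_rot: [2.86, 1.298, 0.003]
force: [1.8, -0.5, 5.6]
gripper_width: 0.133
grip_force: 20.0
```

carry_out:
  deltas: "0 0 -0.002 0 0 -0.02; 0 0 -0.004 0 0 -0.04; 0 0 -0.006 0 0 -0.06; 0 0 -0.007 0 0 -0.08; 0 0 -0.009 0 0 -0.1; 0 0 -0.011 0 0 -0.12; 0 0 -0.013 0 0 -0.14; 0 0 -0.013 0 0 -0.14"

```text
clock: 15.2
position: [512.1, 112.6, 198.5]
tcp_rot: [3.075, 0.644, 0.002]
force: [-4.0, 0.9, 11.1]
gripper_width: 0.135
grip_force: 20.0
```

carry_out:
  deltas: "0 0 -0.001 0 0 -0.02; 0 0 -0.002 0 0 -0.04; 0 0 -0.003 0 0 -0.06; 0 0 -0.004 0 0 -0.08; 0 0 -0.004 0 0 -0.09; 0 0 -0.004 0 0 -0.1; 0 0 -0.004 0 0 -0.11; 0 0 -0.004 0 0 -0.11"

```text
clock: 16.2
position: [511.9, 112.3, 197.6]
tcp_rot: [3.139, 0.106, 0.001]
force: [-4.0, -2.4, 9.5]
gripper_width: 0.134
grip_force: 20.0
```

```bash
python3 -c "
from workcell import robot
s=robot.sense();print(s['ft_torque'],s['position'],s['joints'])"
```

```text
[-0.12380439  0.63650863  0.07058199] [511.85359226 112.28330867 197.62276634] [-7.59965617e-03  3.68418553e-01  1.59253626e+00 -6.22738548e-04
  1.18008236e+00  1.49587378e+00]
```

carry_out:
  deltas: "0 0 0 0 0 -0.02; 0 0 0 0 0 -0.04; 0 0 0 0 0 -0.06; 0 0 0 0 0 -0.075; 0 0 0 0 0 -0.075; 0 0 0 0 0 -0.075; 0 0 0 0 0 -0.075; 0 0 0 0 0 -0.075"

```text
clock: 17.2
position: [511.8, 112.0, 197.6]
tcp_rot: [3.13, -0.263, 0.001]
force: [-4.1, -3.4, 9.9]
gripper_width: 0.131
grip_force: 20.0
```

```bash
python3 -c "
from workcell import robot
s=robot.sense();print(s['ft_torque'],s['position'],s['tcp_rot'])"
```

```text
[-0.38502146  0.61257345  0.1370586 ] [511.82736246 112.04968106 197.60102595] [ 3.12952725e+00 -2.63068514e-01  7.89634908e-04]
```

z has stopped falling after 1.46 rad forward and 10.5 mm of total descent, which matches home. Releasing and retreating.

carry_out:
  deltas: "0 0 0.006 0 0 0; 0 0 0.006 0 0 0; 0 0 0.006 0 0 0; 0 0 0.006 0 0 0; 0 0 0.006 0 0 0; 0 0 0.006 0 0 0; 0 0 0.006 0 0 0; 0 0 0.006 0 0 0"
  claw: 0.6

```text
clock: 18.2
position: [511.9, 112.5, 197.6]
tcp_rot: [-3.13, 0.266, -0.0]
force: [-0.1, -0.3, -0.7]
gripper_width: 0.599
grip_force: 0.0
```

carry_out:
  deltas: "0 0 0.1 0 0 0; 0 0 0.2 0 0 0; 0 0 0.35 0 0 0; 0 0 0.5 0 0 0; 0 0 0.62 0 0 0; 0 0 0.67 0 0 0; 0 0 0.67 0 0 0; 0 0 0.67 0 0 0"

```text
clock: 19.2
position: [511.7, 112.5, 297.5]
tcp_rot: [3.13, -0.266, -0.002]
force: [0.2, 0.3, 0.3]
gripper_width: 0.601
grip_force: 0.0
```

```bash
python3 - <<'E'
from h import *
w=cap("wrist");save(w,"w2");P=cloud(w)
for n,(l,h) in dict(neck=(160,168),flange=(169,180),wing=(198,215)).items():
    q=P[(P[...,2]>l)&(P[...,2]<h)&(np.hypot(P[...,0]-512,P[...,1]-112)<40)&(w["depth"]>0)]
    if len(q)>9: print(n,len(q),np.median(q,0),np.std(q[:,2]),cv2.minAreaRect(q[:,:2].astype(np.float32)))
q=P[(abs(P[...,2]-173)<4)&(np.hypot(P[...,0]-512,P[...,1]-112)<27)]
A=np.c_[q[:,:2]-[512,112],np.ones(len(q))];print(np.linalg.lstsq(A,q[:,2],rcond=None)[0])
E
```

```text
neck 100 [534.15293489  97.95824629 165.1399294 ] 1.8829114071510855 ((529.4369506835938, 103.80108642578125), (50.25300598144531, 16.114215850830078), 63.15082931518555)
flange 1959 [514.26338364 109.73603316 173.5679363 ] 1.2376827614188386 ((511.9862060546875, 113.31171417236328), (55.494117736816406, 54.020484924316406), 80.39779663085938)
wing 693 [513.30969052 113.13826637 205.12110525] 1.3175082795698807 ((511.529052734375, 113.49559020996094), (11.818384170532227, 41.28054428100586), 80.75060272216797)
[-6.55002463e-03  7.05432257e-03  1.73643258e+02]
```

View pics/w2.png

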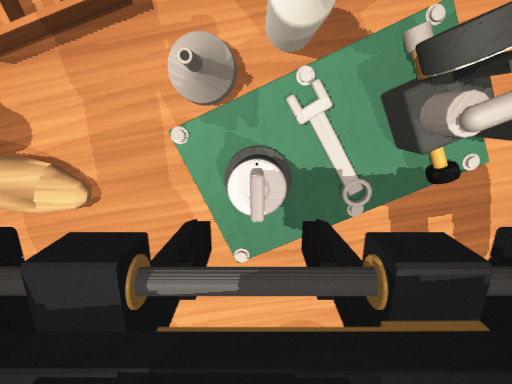

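The wrist view shows the plug seated at (257,190) with the bench undisturbed. The flange and wing tops have come down 10.4 to 10.5 mm, so the flange is home to within 0.2 mm, upright and centred.

```bash
python3 -c "
from workcell import robot
print(robot.finish_job())"
```

```text
the job is handed in; nothing more can be done
None
```

The plug was turned back about 1.16 rad until the thread dropped in, screwed forward about 1.46 rad until its flange was home (about 0.2 mm or less by depth camera), then let go and handed in; the highest force I read while turning was about 13 N and nothing else looked moved, but the hand-in returned no verdict.

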